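Slide the tub to its place, then hold the sprung lid at the mark

TASK

We are about to pick LEDs out of the parts box: slide the open black tub along the bench top, without lifting or tipping it, from the yellow tape outline into the green tape outline so that it sits squarely inside, and let go of it. Then take the black handle of the sprung lid of the grey parts box, raise the lid until its orange pointer stands level with the middle of the green flag at its side, and finish while still holding it there (it shuts if let go). Do not shift the green flag, the gauge block, the tape measure, the screwdriver or the terminal strip.

Things in the scene. Friction and masses are not known exactly. Their poses are not given: they have to be found in the camera images.
- tub: Open-topped black plastic tub, 34 (x) x 62 (y) x 28 (z) mm, walls 2 mm, about 80 g, loose. Starts in the yellow outline. Origin: centre of its underside, on the bench top at z = 0; z up. Can be gripped across its 34 mm width (x). It looks the same turned half round.
- yellow_outline: Flat yellow tape outline stuck on the bench (no thickness to speak of), 44 (x) x 72 (y) mm inside, tape 8 mm wide. The tub starts inside it. Origin: its centre on the bench top.
- green_outline: Flat green tape outline stuck on the bench, 44 (x) x 72 (y) mm inside, tape 8 mm wide: where the tub must go, its long side along the outline's long side (y), either way round. Origin: its centre on the bench top.
- parts_box: Grey open-topped parts box with a sprung white lid, fixed to the bench, 150 (x) x 160 (y) mm, 63 mm high with the lid shut. Origin: centre of its underside. Its x axis points from the front (handle side) to the hinge; the hinge line is parallel to its y axis, 75 mm behind the centre and 60 mm above the bench.
- lid_hinge (a point): Middle of the lid's hinge line, 60 mm above the bench; its axes turn with the lid.
- lid_handle (a point): Middle of the lid's black handle: a round bar 12 mm thick, parallel to the hinge, 90 mm long. Lid shut: 138 mm in front of the hinge line and 45 mm above it (42 mm above the lid's top, free below), 105 mm above the bench. It turns with the lid about the hinge line, rising and moving back. Pinch it from above, fingers before and behind it; it turns between them.
- lid_pointer (a point): Orange pointer block on the lid's left edge (+y side of the box) near the front corner, 36 x 7 x 5 mm; this point lies on its outer side, 138 mm from the hinge line, level with the hinge line when the lid is shut.
- lid (a joint): Lid angle in rad: 0 shut, grows as its front rises, stop at 1.4. A spring and its weight close it: about 3 to 6 N at the handle hold it up at the mark.
- mark_flag (a point): Centre of the green flag (36 mm long, 20 mm tall, 7 mm thick) at the end of the thin steel arm beside the lid's left edge, 138 mm from the hinge line: the marked lid angle. The flag's height covers 0.07 rad of lid angle to either side of its middle.
- mark (a joint): Angle of the green flag's arm in rad, about the same hinge line and counted as the lid's; the arm is set differently each time (0.4 to 0.75) and stays by friction. The lid is at the mark when joint lid equals joint mark.
- gauge_block: Grey metal block 36 x 36 x 30 mm, loose, a bystander. Origin: centre of its underside.
- tape_measure: Ochre tape measure 30 x 68 x 58 mm, loose, a bystander. Origin: centre of its underside.
- screwdriver_blue: Screwdriver with blue handle, 180 mm long along its y, 29 mm thick, lying loose, a bystander. Origin: at its middle, on the bench top.
- terminal_strip: White terminal strip 20 x 61 x 21 mm, loose, a bystander. Origin: centre of its underside.
There are look-alikes about, which are no part of the job. Leave any red look-alike of the tub alone.

How it is judged:
By the outcome, as a careful person would: the job done as asked, in the order asked, and still so for the second after the job is handed in, while the arm keeps its last pose, push and grip.
It also fails if it takes over 51 s, if anything falls off the work surface, if the arm or the gripper's body presses on something with over 40 N, if the wrist force passes 120 N, or if a joint passes its speed limit or range.

ROBOT

A 6-joint arm with a two-finger parallel gripper is mounted at the origin on a cart in front of the work surface, level with it; the furniture and walls round the work are solid. World frame = base frame: x ahead of the robot, y to its left, z up, the work surface at z = 0. Lengths are in m, angles in rad, forces in N, time in s.
With the tool pointing down it reaches from about 0.3 to 0.775 m from the base axis. Payload 14.6 kg.
Tool frame: the origin (TCP) lies at the very end of the fingers, on their centre line; the grasp point (between the pads) lies 19 mm behind it; z points along the fingers, y is the direction in which the jaws open and shut (so a half turn about z gives the same grasp; the last joint's range is limited). The gripper opens to 94 mm and grips with 3 to 60 N. Pads are 16 mm wide; open, the fingers measure 119 mm over their backs; the gripper's body (75 mm by 177 mm) begins 78 mm behind the grasp point.
Start: joints at [1.112, 0.3, 1.521, -0, 1.321, -0.067], TCP at [0.21, 0.508, 0.205] pointing down, gripper open.
Joint ranges: [-3.03, 3.03], [-0.79, 2.21], [0.23, 2.52], [-1.04, 4.18], [0, 3.07], [-2.55, 2.55]. Speed limits (rad/s): [2.22, 2.22, 2.57, 3.14, 3.14, 3.14].

INTERFACE

Orientations are given as [roll, pitch, yaw] about the fixed x, y, z axes, in that order (R = Rz(yaw) Ry(pitch) Rx(roll)).
In Python, from station import get_obs, vision, hand_in gives the robot as it stands.
- The arm moves only by the tool play_rows, never from a script. Its argument "moves" is a list of rows, each an object with "claw": the opening, from 0 (shut) to 1 (fully open); "linear": the shift along the tool's x, y, z in mm, a list of three; "turn": the turn, a rotation vector about the tool's x, y, z in rad, a list of three. In form: [{"claw": claw, "linear": [tx, ty, tz], "turn": [ax, ay, az]}, ...]. A call has 1 to 8 rows; each row is the pose to reach, as a shift and turn from the pose measured when the call began, along the tool's axes at that moment; what a row does not reach only later rows make up. A row lasts 1/8 s, in which the tool goes at most 62.5 mm and 10.7 degrees, less where a joint would pass 70% of its speed; a pose out of reach is approached as far as the arm can. A call with a gripper value outside its range is refused whole. The fingers move at their own pace and stop on an object; "force" is the grip in N (left out, the last holds). Time passes only in rows, so rows that repeat a pose let the fingers close. It gives the time, the measured TCP pose, the force and the opening at its end, in the units of the state.
- get_obs(): the state, without advancing time (a new reading comes with each control period).
- vision.camera(name): name is "scene" or "top"; returns the picture (400x640x3 uint8, blue, green, red); there is no depth.
- vision.camera_info(name): a dict with "camera_matrix" (3x3 intrinsics, pixels), "rvec" (rotation vector, rad) and "tvec" (3), from world to camera coordinates, as OpenCV has them. Camera axes: x right, y down, z forward; pixel columns grow to the right and rows downward; lengths in m; the calibration is good to about 2 mm. A picture is of the moment at which its call begins. camera_info takes no time and is no camera call.
- hand_in(): hands the job in, once; it reports no verdict.
The state is a dict: "time_s": time; "qpos": joint angles; "joint_vel": joint speeds; "tau": joint torques, N m; "ee_pos": TCP position; "eef_rot": TCP orientation; "force": force on the tool from outside, world axes, zero at the start; "moment": the same for the moment, N m; "grip_width": finger opening in m.
Only numpy, scipy, OpenCV 4.12 (cv2) and the standard library are available. Lean on these libraries where they do the work, as an engineer would, in place of code of your own. Each camera call takes 0.05 s, during which the arm holds its last target.

## Working session

There is one attempt and no reset: what is moved stays moved. The work goes in short steps, Python scripts to look and compute and a tool call to move; the robot and the scene stay as the last step left them, time stands still between calls to the robot, and variables do not carry over. Pictures are saved under pics/ and viewed, and the job is handed in when it is done.

Besides the shell and the picture viewer there is one more tool, called after ">>>" in YAML: its name, and indented under it one key for each argument. play_rows: Moves the arm, as the interface text tells. Its arguments: {"type":"object","properties":{"moves":{"type":"array","items":{"type":"object","properties":{"claw":{"type":"number"},"linear":{"type":"array","items":{"type":"number"}},"turn":{"type":"array","items":{"type":"number"}}}}},"force":{"type":"number"}},"required":["moves"]}

```bash
ls; mkdir -p pics; python3 - <<'E'
from station import get_obs, vision
import cv2
print(get_obs())
for n in("scene","top"):
    cv2.imwrite(f"pics/{n}0.png",vision.camera(n)); print(vision.camera_info(n))
E
```

```text
pics
{'time_s': 0.0, 'qpos': array([ 1.11237118e+00,  3.00447993e-01,  1.52156683e+00,  5.29314513e-06,
        1.32069811e+00, -6.66037729e-02]), 'joint_vel': array([-0.00039905, -0.00056424,  0.00035193, -0.00192355, -0.00061453,
        0.00025269]), 'tau': array([-3.64042153e-04, -5.31805086e+01, -3.52731228e+01,  7.07781245e-02,
        2.44599703e-02, -1.13203441e-04]), 'ee_pos': array([0.20991953, 0.50808664, 0.20490503]), 'eef_rot': array([-3.14047520e+00, -7.96751299e-05,  2.74976992e+00]), 'force': array([ 0.69227755,  0.521579  , -0.47627834]), 'moment': array([-0.04332372,  0.01399214, -0.00306743]), 'grip_width': 0.0942220483932485}
{'camera_matrix': array([[362.93148326,   0.        , 318.69199892],
       [  0.        , 362.93148326, 198.67898501],
       [  0.        ,   0.        ,   1.        ]]), 'rvec': array([ 2.16970665, -1.01627426,  0.4420662 ]), 'tvec': array([-0.35546401,  0.31502402,  0.92429788])}
{'camera_matrix': array([[476.1135187 ,   0.        , 320.60017043],
       [  0.        , 476.1135187 , 202.44759338],
       [  0.        ,   0.        ,   1.        ]]), 'rvec': array([ 2.13835045, -2.10652358,  0.20245398]), 'tvec': array([-0.03824513,  0.51693738,  1.37302542])}
```

View pics/scene0.png

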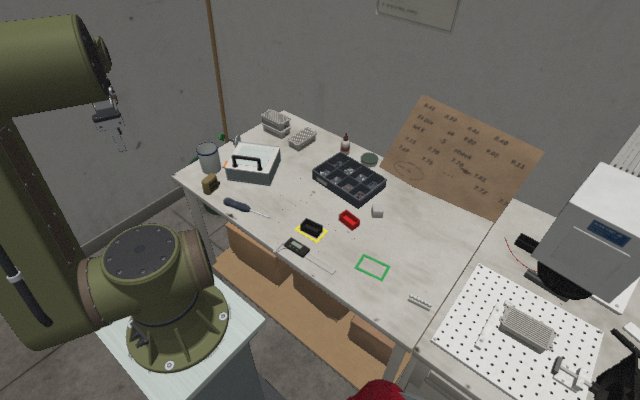

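View pics/top0.png

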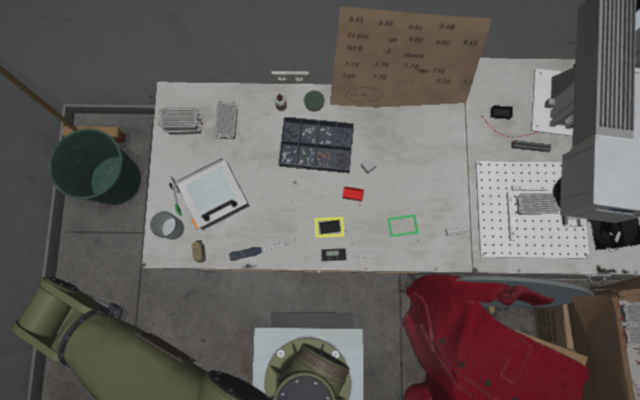

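The top view shows the tub in the yellow outline near (329,227), the green outline at (402,225), the red look-alike at (353,194), a black multimeter at (333,255), and the parts box at (212,195) with its handle at (220,210).

```bash
cat > h.py <<'E'
import numpy as np, cv2
from station import get_obs, vision
def P(n):
    i=vision.camera_info(n); return i["camera_matrix"],cv2.Rodrigues(np.array(i["rvec"]))[0],np.array(i["tvec"]).ravel()
def bp(n,uv,z=0.):
    K,R,t=P(n); c=-R.T@t; d=R.T@np.linalg.inv(K)@np.array([uv[0],uv[1],1.]); return c+d*(z-c[2])/d[2]
def pj(n,p):
    K,R,t=P(n); q=K@(R@np.asarray(p,float)+t); return q[:2]/q[2]
def crop(src,out,x0,y0,x1,y1,s):
    im=cv2.imread(src) if isinstance(src,str) else src
    cv2.imwrite(out,cv2.resize(im[y0:y1,x0:x1],None,fx=s,fy=s,interpolation=cv2.INTER_CUBIC))
E
python3 - <<'E'
from h import *
crop("pics/top0.png","pics/t_tub.png",300,180,430,270,6)
crop("pics/top0.png","pics/t_box.png",150,150,260,270,5)
crop("pics/scene0.png","pics/s_box.png",190,120,300,220,6)
crop("pics/scene0.png","pics/s_tub.png",280,200,400,290,6)
for n in("scene","top"):
    K,R,t=P(n); print(n,-R.T@t)
E
```

```text
scene [-0.11801261 -0.54141083  0.87912952]
top [ 0.24985372 -0.03121483  1.44585079]
```

View pics/t_tub.png

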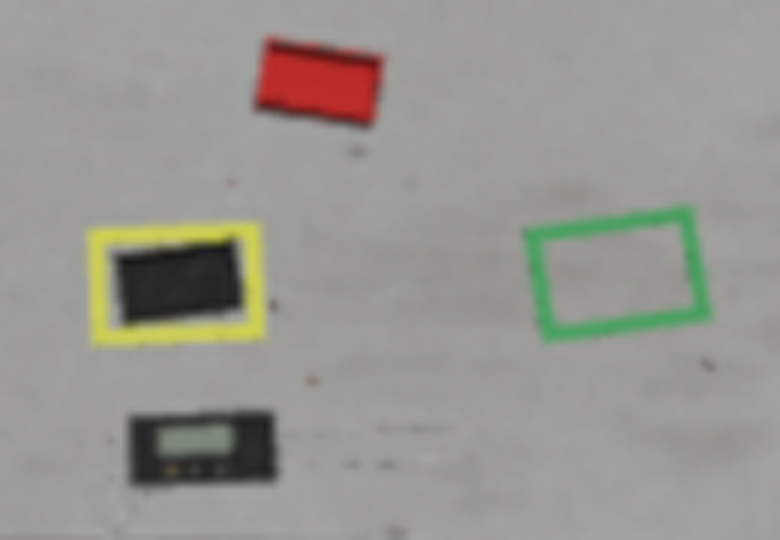

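View pics/t_box.png

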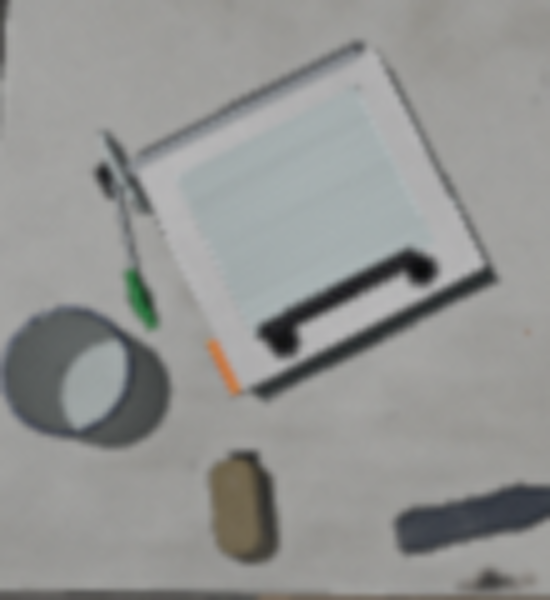

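View pics/s_box.png

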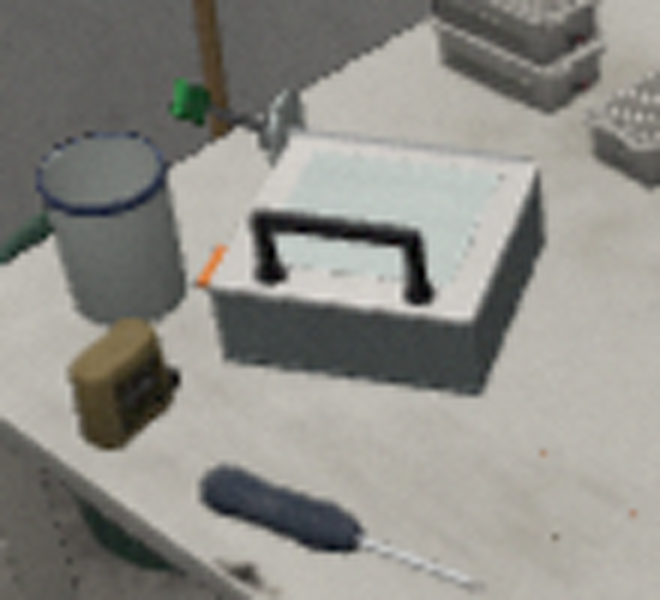

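View pics/s_tub.png

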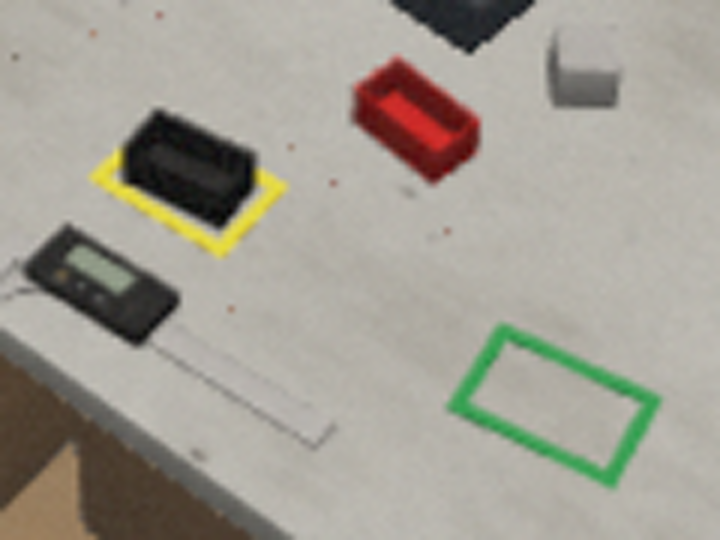

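Candidates for the tub: black tub in the yellow outline (top 329,227), red tub (353,194), black caliper (333,255). By the description it's the black one, and the crop confirms it is an open tub inside yellow tape. I'll measure the outlines, tub and box by fitting models.

```bash
python3 - <<'E'
from h import *
def rect(n,src,z,x0,x1,y0,y1,s,out):
    # image: up = +x, left = +y
    W=int((y1-y0)*s);H=int((x1-x0)*s)
    pts=np.float32([pj(n,(x1,y1,z)),pj(n,(x1,y0,z)),pj(n,(x0,y0,z)),pj(n,(x0,y1,z))])
    M=cv2.getPerspectiveTransform(pts,np.float32([[0,0],[W,0],[W,H],[0,H]]))
    im=cv2.warpPerspective(cv2.imread(src),M,(W,H),flags=cv2.INTER_CUBIC); cv2.imwrite(out,im); return im
def g(z):
    a=rect("top","pics/top0.png",z,.36,.50,-.28,.0,2600,"pics/a.png")
    b=rect("scene","pics/scene0.png",z,.36,.50,-.28,.0,2600,"pics/b.png")
    return a
for n in("top","scene"):
    im=cv2.imread(f"pics/{n}0.png"); hsv=cv2.cvtColor(im,cv2.COLOR_BGR2HSV)
    for nm,lo,hi in(("green",(50,80,60),(80,255,255)),("yellow",(22,100,120),(35,255,255))):
        m=cv2.inRange(hsv,lo,hi)
        k,l,st,c=cv2.connectedComponentsWithStats(m)
        for i in range(1,k):
            if st[i,4]>40:
                cs,_=cv2.findContours((l==i).astype('uint8'),cv2.RETR_EXTERNAL,cv2.CHAIN_APPROX_NONE)
                p=np.array([bp(n,q[0])[:2] for q in cs[0]],np.float32)
                r=cv2.minAreaRect(p); print(n,nm,st[i],np.round(r[0],4),np.round(r[1],4),round(r[2],1))
# all
    i=1
E
```

```text
top green [388 215  30  22 186] [ 0.4596 -0.2824] [0.0586 0.0866] 8.5
top yellow [315 217  29  20 213] [ 0.4523 -0.0573] [0.0587 0.0858] 1.0
scene green [355 254  35  27 202] [ 0.4592 -0.2831] [0.06  0.087] 8.9
scene yellow [295 225  33  18 115] [ 0.4502 -0.0576] [0.0604 0.0874] 4.8
```

```bash
cat >> h.py <<'E'
from scipy.optimize import minimize
def rz(a): return np.array([[np.cos(a),-np.sin(a),0],[np.sin(a),np.cos(a),0],[0,0,1]])
TUB=np.array([[i*.017,j*.031,k*.028] for i in(-1,1) for j in(-1,1) for k in(0,1)])
def sil(n,pts,win,S=6):
    x0,y0,x1,y1=win
    q=np.array([pj(n,p) for p in pts]); q=(q-[x0,y0]+.5)*S-.5
    m=np.zeros(((y1-y0)*S,(x1-x0)*S),np.uint8)
    h=cv2.convexHull(np.round(q*16).astype(np.int32)); cv2.fillConvexPoly(m,h,255,cv2.LINE_8,4)
    return cv2.resize(m,(x1-x0,y1-y0),interpolation=cv2.INTER_AREA)/255.
def fit(ims,p0,bg):
    """tub fit on darkness: ims {name:(img,win)}"""
    T={}
    for n,(im,w) in ims.items():
        g=im[w[1]:w[3],w[0]:w[2]].max(axis=2).astype(float)
        T[n]=np.clip((bg-g)/(bg-35),0,1)
    def cost(p,names):
        pts=TUB@rz(p[2]).T+[p[0],p[1],0]
        return sum(((sil(n,pts,ims[n][1])-T[n])**2).sum() for n in names)
    for names in([k] for k in ims):
        r=minimize(cost,p0,args=(names,),method="Nelder-Mead",options=dict(initial_simplex=np.array([p0]+[np.array(p0)+d for d in np.diag([.004,.004,.08])]),xatol=1e-4))
        print(names,np.round(r.x,4),round(r.fun,2))
    r=minimize(cost,p0,args=(list(ims),),method="Nelder-Mead",options=dict(initial_simplex=np.array([p0]+[np.array(p0)+d for d in np.diag([.004,.004,.08])]),xatol=1e-4))
    print("both",np.round(r.x,4),round(r.fun,2)); return r.x
E
python3 - <<'E'
from h import *
t=cv2.imread("pics/top0.png");s=cv2.imread("pics/scene0.png")
fit({"top":(t,(316,217,344,237)),"scene":(s,(297,215,326,240))},[.452,-.057,.1],140)
# screwdriver etc. rough bench positions
for nm,uv in dict(sd0=(230,254),sd1=(285,244),tape=(198,250),cup=(170,224),calip=(333,255),caltip=(375,255)).items(): print(nm,bp("top",uv,0.01)[:2].round(3))
E
```

```text
['top'] [ 0.45   -0.0574  0.1336] 15.29
['scene'] [ 0.4498 -0.0588  0.1376] 13.26Traceback (most recent call last):
  File "<stdin>", line 3, in <module>
  File "h.py", line 33, in fit
    r=minimize(cost,p0,args=(list(ims),),method="Nelder-Mead",options=dict(initial_simplex=np.array([p0]+[np.array(p0)+d for d in np.diag([.004,.004,.08])]),xatol=1e-4))
    res = _minimize_neldermead(fun, x0, args, callback, bounds=bounds,
                               **options)
    fsim[j] = func(sim[j])
              ~~~~^^^^^^^^
    fx = function(np.copy(x), *(wrapper_args + args))
  File "h.py", line 29, in cost
    return sum(((sil(n,pts,ims[n][1])-T[n])**2).sum() for n in names)
  File "h.py", line 29, in <genexpr>
    return sum(((sil(n,pts,ims[n][1])-T[n])**2).sum() for n in names)
                 ~~~^^^^^^^^^^^^^^^^^
  File "h.py", line 17, in sil
    q=np.array([pj(n,p) for p in pts]); q=(q-[x0,y0]+.5)*S-.5
                ~~^^^^^
  File "h.py", line 8, in pj
    K,R,t=P(n); q=K@(R@np.asarray(p,float)+t); return q[:2]/q[2]
          ~^^^
  File "h.py", line 4, in P
    i=vision.camera_info(n); return i["camera_matrix"],cv2.Rodrigues(np.array(i["rvec"]))[0],np.array(i["tvec"]).ravel()
ValueError: time passes only in moves, steps and waits
```

```bash
python3 - <<'E'
from station import vision
import pickle
d={n:vision.camera_info(n) for n in("scene","top")}
pickle.dump(d,open("cam.pkl","wb"))
s=open("h.py").read().replace('i=vision.camera_info(n);','i=CAM[n];').replace("def P(n)","import pickle\nCAM=pickle.load(open('cam.pkl','rb'))\ndef P(n)")
open("h.py","w").write(s)
E
cat > box.py <<'E'
from h import *
from scipy.optimize import least_squares
def F(a,b,s): return lambda x,y:((x+.5)/s-.5+a,(y+.5)/s-.5+b)
t=F(150,150,5); s=F(190,120,6)
obs=[("top",t(135,160),(.075,.08,.063)),("top",t(372,45),(.075,-.08,.063)),("top",t(490,268),(-.075,-.08,.063)),("top",t(245,392),(-.075,.08,.063)),
("top",t(270,328),(-.063,.045,.105)),("top",t(415,254),(-.063,-.045,.105)),
("scene",s(300,133),(.075,.08,.063)),("scene",s(540,160),(.075,-.08,.063)),("scene",s(475,322),(-.075,-.08,.063)),("scene",s(215,290),(-.075,.08,.063)),
("scene",s(257,217),(-.063,.045,.105)),("scene",s(414,239),(-.063,-.045,.105)),("scene",s(482,393),(-.075,-.08,0.)),("scene",s(225,360),(-.075,.08,0.))]
def res(p,o=obs): return np.concatenate([pj(n,rz(p[2])@np.array(l)+[p[0],p[1],0])-uv for n,uv,l in o])
r=least_squares(res,[.52,.25,.45],loss="soft_l1")
B=r.x
if __name__=="__main__":
    print("box",r.x.round(4)); print(res(r.x).reshape(-1,2).round(1).tolist())
    for n in("top","scene"):
        q=least_squares(lambda p:res(p,[o for o in obs if o[0]==n]),r.x); print(n,q.x.round(4))
    p=r.x
    W=lambda l:rz(p[2])@np.array(l)+[p[0],p[1],0]
    print("handle",W((-.063,0,.105)).round(4)); print("hinge",W((.075,0,.06)).round(4))
    # flag
    fl=[("top",t(141,298)),("scene",s(190,101))]
    def fp(m,y): return W((.075-.138*np.cos(m),y,.06+.138*np.sin(m)))
    def fr(v): return np.concatenate([pj(n,fp(*v))-uv for n,uv in fl])
    q=least_squares(fr,[.55,.1]); print("flag m,y",q.x.round(4),fr(q.x).round(2), fp(*q.x).round(4))
    print("pointer pix",pj("top",W((-.063,.085,.06))),pj("scene",W((-.063,.085,.06))))
E
python3 box.py
python3 - <<'E'
from h import *
for nm,uv in dict(sd0=(230,254),sd1=(285,244),tape=(198,250),cup=(170,224),calip=(333,255),caltip=(375,255),edge=(300,271)).items(): print(nm,bp("top",uv,0.01)[:2].round(3))
t=cv2.imread("pics/top0.png");s=cv2.imread("pics/scene0.png")
print(fit({"top":(t,(316,217,344,237)),"scene":(s,(297,215,326,240))},[.452,-.057,.1],140))
E
```

```text
box [0.5406 0.2928 0.5041]
[[0.1, 1.3], [1.1, -0.1], [-0.4, -1.5], [-0.4, -1.0], [0.2, 0.3], [-0.4, 0.6], [-0.7, -0.2], [0.3, 0.5], [-0.1, -0.8], [-1.1, -1.5], [0.9, 0.3], [0.0, -0.0], [0.2, 0.8], [0.2, 0.3]]
top [0.5404 0.2928 0.5018]
scene [0.5404 0.2925 0.5051]
handle [0.4855 0.2623 0.105 ]
hinge [0.6063 0.329  0.06  ]
flag m,y [0.748  0.0938] [ 0.02  0.02 -0.01 -0.04] [0.4724 0.3623 0.1539]
pointer pix [195.17706797 224.31030759] [224.39122139 164.79230658]
sd0 [0.363 0.24 ]
sd1 [0.396 0.075]
tape [0.374 0.337]
cup [0.451 0.427]
calip [ 0.365 -0.07 ]
caltip [ 0.367 -0.196]
edge [0.315 0.028]
['top'] [ 0.45   -0.0574  0.1336] 15.29
['scene'] [ 0.4498 -0.0588  0.1376] 13.26
both [ 0.4498 -0.0581  0.1233] 29.71
[ 0.44983194 -0.05808827  0.12328416]
```

```bash
cat >> h.py <<'E'
from scipy.spatial.transform import Rotation as Ro
def rel(pos,yaw,pitch=0.):
    o=get_obs(); R=Ro.from_euler("xyz",o["eef_rot"]); T=Ro.from_euler("xyz",[np.pi,pitch,yaw])
    print("lin mm",(R.inv().apply(np.array(pos)-o["ee_pos"])*1000).round(1).tolist(),"turn",(R.inv()*T).as_rotvec().round(4).tolist())
E
python3 - <<'E'
from h import *
y=np.pi/2+.135
rel((.45,-.058,.205),y); rel((.45,-.058,.15),y)
E
```

```text
lin mm [-438.1, -431.5, 0.4] turn [-0.0009, 0.0005, 1.044]
lin mm [-438.1, -431.5, 55.4] turn [-0.0009, 0.0005, 1.044]
```

>>> play_rows:
  moves:
    - {"claw":1,"linear":[-44,-43,0],"turn":[0,0,0.12]}
    - {"claw":1,"linear":[-88,-86,0],"turn":[0,0,0.26]}
    - {"claw":0.8,"linear":[-131,-129,0],"turn":[0,0,0.4]}
    - {"claw":0.7,"linear":[-175,-172,0],"turn":[0,0,0.54]}
    - {"claw":0.7,"linear":[-219,-215,0],"turn":[0,0,0.68]}
    - {"claw":0.7,"linear":[-263,-258,0],"turn":[0,0,0.82]}
    - {"claw":0.7,"linear":[-306,-301,0],"turn":[0,0,0.95]}
    - {"claw":0.7,"linear":[-345,-340,0],"turn":[0,0,1.044]}
  force: 15

```text
time_s: 1.1
ee_pos: [0.3993, 0.0601, 0.2053]
eef_rot: [-3.141, 0.001, 1.702]
force: [1.0, 0.6, -0.2]
grip_width: 0.0659
```

```bash
python3 - <<'E'
from h import *
print(get_obs()["force"],get_obs()["qpos"])
y=np.pi/2+.135
rel((.45,-.058,.205),y); rel((.45,-.058,.05),y); rel((.45,-.058,.004),y)
E
```

```text
[ 1.01702257  0.56140275 -0.15694095] [ 5.91554145e-02 -3.32045024e-02  1.89897649e+00 -8.99784902e-04
  1.27613729e+00 -7.14682480e-02]
lin mm [-123.7, 34.9, 0.4] turn [-0.0004, 0.0008, -0.0041]
lin mm [-123.6, 35.0, 155.4] turn [-0.0004, 0.0008, -0.0041]
lin mm [-123.5, 35.0, 201.4] turn [-0.0004, 0.0008, -0.0041]
```

>>> play_rows:
  moves:
    - {"claw":0.7,"linear":[-45,12,20],"turn":[0,0,0]}
    - {"claw":0.7,"linear":[-85,24,40],"turn":[0,0,0]}
    - {"claw":0.7,"linear":[-115,32,75],"turn":[0,0,0]}
    - {"claw":0.7,"linear":[-123.6,35,110],"turn":[0,0,-0.004]}
    - {"claw":0.7,"linear":[-123.6,35,135],"turn":[0,0,-0.004]}
    - {"claw":0.7,"linear":[-123.6,35,150],"turn":[0,0,-0.004]}
    - {"claw":0.7,"linear":[-123.6,35,155],"turn":[0,0,-0.004]}
    - {"claw":0.7,"linear":[-123.6,35,155],"turn":[0,0,-0.004]}

```text
time_s: 2.1
ee_pos: [0.4503, -0.058, 0.0508]
eef_rot: [3.141, 0.001, 1.706]
force: [-0.1, -0.0, -0.6]
grip_width: 0.0658
```

```bash
python3 - <<'E'
from h import *
y=np.pi/2+.135
rel((.45,-.058,.004),y)
s=vision.camera("scene"); crop(s,"pics/s1.png",270,170,370,260,7)
t=vision.camera("top"); crop(t,"pics/t1.png",290,190,370,260,8)
E
```

```text
lin mm [0.0, -0.3, 46.8] turn [0.0001, 0.001, 0.0002]
```

View pics/s1.png

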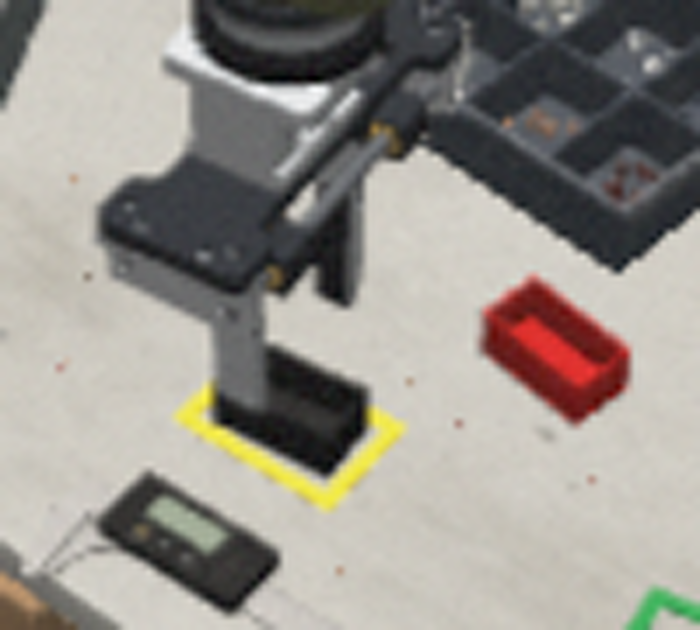

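The open fingers straddle the black tub in the yellow outline (crop 290,410), clear of the caliper. I'll go down and close.

>>> play_rows:
  moves:
    - {"claw":0.7,"linear":[0,0,12],"turn":[0,0,0]}
    - {"claw":0.7,"linear":[0,0,24],"turn":[0,0,0]}
    - {"claw":0.7,"linear":[0,0,36],"turn":[0,0,0]}
    - {"claw":0.7,"linear":[0,0,43],"turn":[0,0,0]}
    - {"claw":0.7,"linear":[0,0,46],"turn":[0,0,0]}
    - {"claw":0.55,"linear":[0,0,46],"turn":[0,0,0]}
    - {"claw":0.45,"linear":[0,0,46],"turn":[0,0,0]}
    - {"claw":0.4,"linear":[0,0,46],"turn":[0,0,0]}
  force: 10

```text
time_s: 3.2
ee_pos: [0.4508, -0.0581, 0.0055]
eef_rot: [3.14, 0.001, 1.706]
force: [0.2, 0.4, 0.2]
grip_width: 0.0398
```

>>> play_rows:
  moves:
    - {"claw":0.36,"linear":[0,0,0],"turn":[0,0,0]}
    - {"claw":0.33,"linear":[0,0,0],"turn":[0,0,0]}
    - {"claw":0.28,"linear":[0,0,0],"turn":[0,0,0]}
    - {"claw":0.2,"linear":[0,0,0],"turn":[0,0,0]}
    - {"claw":0.2,"linear":[0,0,0],"turn":[0,0,0]}

```text
time_s: 3.82
ee_pos: [0.4508, -0.0581, 0.0056]
eef_rot: [3.14, 0.002, 1.706]
force: [-3.2, 0.7, 5.0]
grip_width: 0.0343
```

```bash
python3 - <<'E'
from h import *
print(get_obs()["ee_pos"],get_obs()["force"])
z=get_obs()["ee_pos"][2]
rel((.4594,-.2827,z),np.pi/2+.151)
E
```

```text
[ 0.45075948 -0.05810971  0.00557725] [-3.20175517  0.67637824  5.02307684]
lin mm [-223.7, -21.7, 0.3] turn [0.0015, 0.0015, -0.0159]
```

>>> play_rows:
  moves:
    - {"claw":0.2,"linear":[-6,0,0],"turn":[0,0,0]}
    - {"claw":0.2,"linear":[-18,-2,0],"turn":[0,0,-0.001]}
    - {"claw":0.2,"linear":[-34,-3,0],"turn":[0,0,-0.002]}
    - {"claw":0.2,"linear":[-50,-5,0],"turn":[0,0,-0.003]}
    - {"claw":0.2,"linear":[-66,-6,0],"turn":[0,0,-0.004]}
    - {"claw":0.2,"linear":[-82,-8,0],"turn":[0,0,-0.005]}
    - {"claw":0.2,"linear":[-98,-9,0],"turn":[0,0,-0.006]}
    - {"claw":0.2,"linear":[-110,-10.5,0],"turn":[0,0,-0.008]}

```text
time_s: 4.82
ee_pos: [0.4551, -0.1697, 0.0056]
eef_rot: [3.14, 0.002, 1.714]
force: [-0.9, -0.5, -0.9]
grip_width: 0.034
```

```bash
python3 - <<'E'
from h import *
print(get_obs()["ee_pos"],get_obs()["force"])
rel((.4594,-.2827,.0055),np.pi/2+.151)
s=vision.camera("scene"); crop(s,"pics/s2.png",300,200,400,290,7)
E
```

```text
[ 0.45514774 -0.1696657   0.00563676] [-0.9082226  -0.47220908 -0.93820907]
lin mm [-112.5, -11.9, 0.3] turn [0.0013, 0.0015, -0.0082]
```

View pics/s2.png

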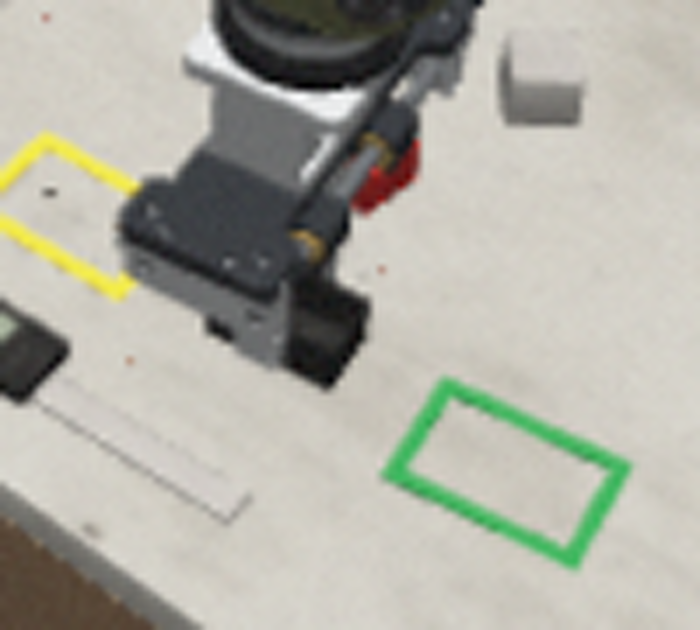

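The tub moves with the fingers (crop 320,340) and lies flat, with the green outline ahead at (510,470).

>>> play_rows:
  moves:
    - {"claw":0.2,"linear":[-8,-1,0],"turn":[0,0,-0.001]}
    - {"claw":0.2,"linear":[-24,-2.5,0],"turn":[0,0,-0.002]}
    - {"claw":0.2,"linear":[-40,-4,0],"turn":[0,0,-0.003]}
    - {"claw":0.2,"linear":[-56,-6,0],"turn":[0,0,-0.004]}
    - {"claw":0.2,"linear":[-72,-7.5,0],"turn":[0,0,-0.005]}
    - {"claw":0.2,"linear":[-88,-9.5,0],"turn":[0,0,-0.006]}
    - {"claw":0.2,"linear":[-103,-11,0],"turn":[0,0,-0.008]}
    - {"claw":0.2,"linear":[-112.5,-12,0],"turn":[0,0,-0.008]}

```text
time_s: 5.88
ee_pos: [0.4593, -0.2845, 0.0059]
eef_rot: [3.14, 0.002, 1.721]
force: [0.3, 1.1, -1.5]
grip_width: 0.0341
```

```bash
python3 - <<'E'
from h import *
print(get_obs()["ee_pos"],get_obs()["force"])
rel((.4594,-.2827,.0055),np.pi/2+.151)
s=vision.camera("scene"); crop(s,"pics/s3.png",330,220,420,300,8)
t=vision.camera("top"); crop(t,"pics/t3.png",360,190,440,260,8)
E
```

```text
[ 0.45934131 -0.28454649  0.00587001] [ 0.34103011  1.06187406 -1.53721673]
lin mm [1.8, 0.3, 0.4] turn [0.0016, 0.0019, -0.0007]
```

View pics/s3.png

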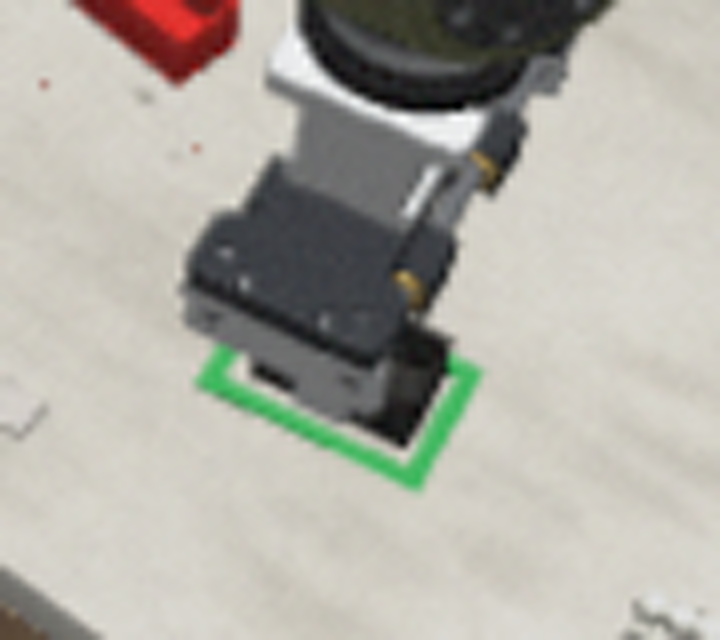

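View pics/t3.png

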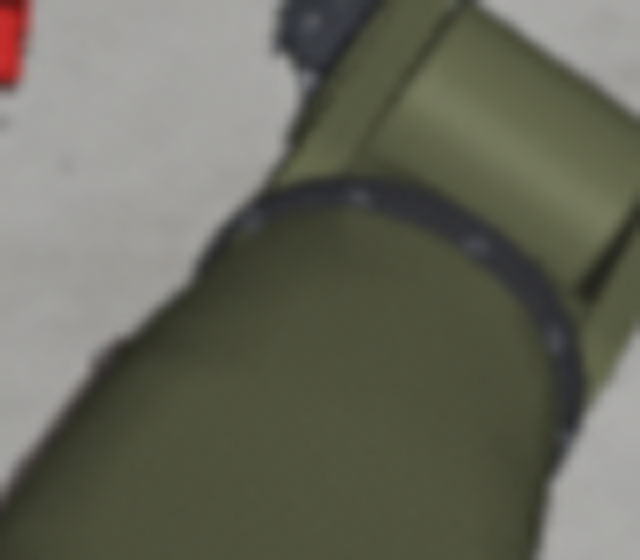

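The tub's bottom edge (crop 405,447) lies inside the green inner edge (410,470). I'll nudge it 1.8 mm, release, rise and check.

>>> play_rows:
  moves:
    - {"claw":0.2,"linear":[1.8,0.3,0],"turn":[0,0,0]}
    - {"claw":0.2,"linear":[1.8,0.3,0],"turn":[0,0,0]}
    - {"claw":0.38,"linear":[1.8,0.3,0],"turn":[0,0,0]}
    - {"claw":0.45,"linear":[1.8,0.3,0],"turn":[0,0,0]}
    - {"claw":0.6,"linear":[1.8,0.3,0],"turn":[0,0,0]}
    - {"claw":0.7,"linear":[1.8,0.3,0],"turn":[0,0,0]}
    - {"claw":0.7,"linear":[1.8,0.3,-10],"turn":[0,0,0]}
    - {"claw":0.7,"linear":[1.8,0.3,-30],"turn":[0,0,0]}

```text
time_s: 6.98
ee_pos: [0.459, -0.2823, 0.0362]
eef_rot: [3.141, 0.001, 1.721]
force: [-0.1, 0.4, -0.5]
grip_width: 0.0657
```

>>> play_rows:
  moves:
    - {"claw":0.7,"linear":[0,0,-30],"turn":[0,0,0]}
    - {"claw":0.7,"linear":[0,0,-70],"turn":[0,0,0]}
    - {"claw":0.7,"linear":[30,0,-110],"turn":[0,0,0]}
    - {"claw":0.7,"linear":[70,0,-150],"turn":[0,0,0]}
    - {"claw":0.7,"linear":[120,0,-160],"turn":[0,0,0]}
    - {"claw":0.7,"linear":[170,0,-160],"turn":[0,0,0]}
    - {"claw":0.7,"linear":[220,0,-160],"turn":[0,0,0]}
    - {"claw":0.7,"linear":[270,0,-160],"turn":[0,0,0]}

```text
time_s: 7.98
ee_pos: [0.4181, -0.0137, 0.1967]
eef_rot: [3.139, 0.002, 1.72]
force: [1.1, 0.5, -0.4]
grip_width: 0.0659
```

```bash
python3 - <<'E'
from h import *
s=vision.camera("scene"); crop(s,"pics/s4.png",330,220,420,300,8)
t=vision.camera("top"); crop(t,"pics/t4.png",360,190,440,260,8)
cv2.imwrite("pics/sf4.png",s);cv2.imwrite("pics/tf4.png",t)
print(fit({"top":(t,(392,218,413,232)),"scene":(s,(358,250,388,278))},[.459,-.283,.15],140))
print(get_obs()["ee_pos"])
E
```

```text
['top'] [ 0.4607 -0.2833  0.2205] 6.75
['scene'] [ 0.4598 -0.2826  0.1785] 15.8
both [ 0.4601 -0.2828  0.1757] 24.39
[ 0.46008468 -0.28281887  0.17567515]
[ 0.41783852 -0.01207004  0.19672834]
```

View pics/s4.png

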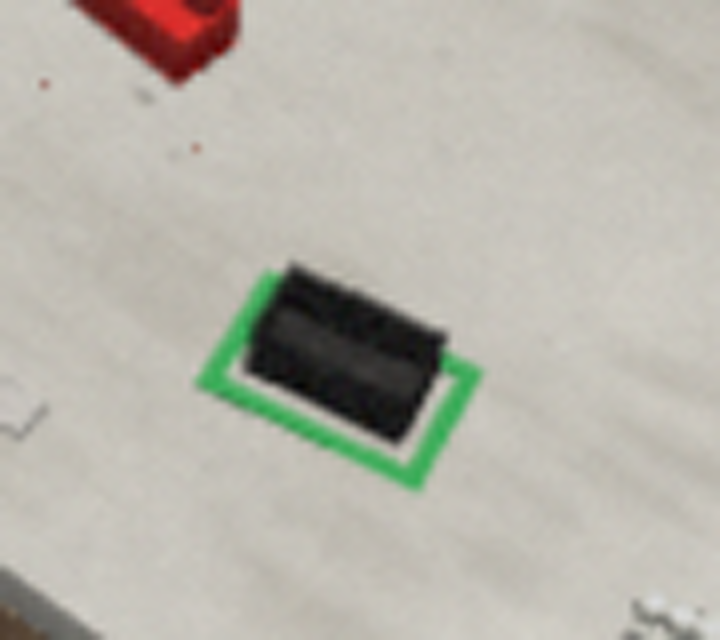

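View pics/t4.png

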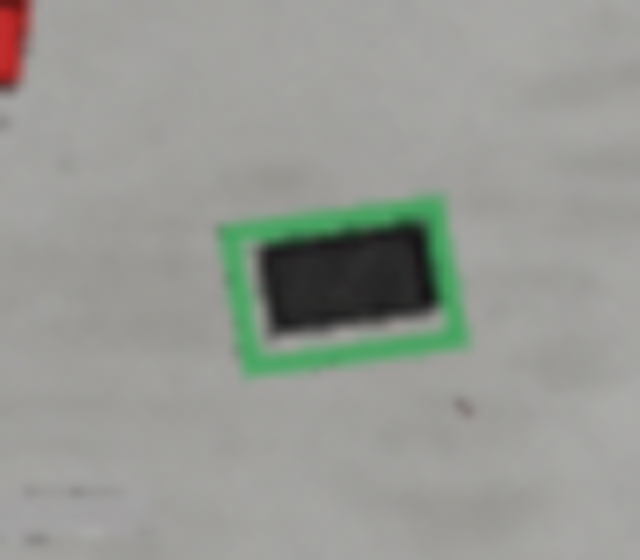

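The tub sits inside the green outline, (0.460, -0.283) against the outline's (0.459, -0.283), square by eye in both crops and released. Next is the handle.

```bash
python3 - <<'E'
from h import *
rel((.4855,.2623,.18),np.pi/2+.504)
E
```

```text
lin mm [260.8, 108.8, 16.7] turn [0.0018, 0.0014, -0.3505]
```

>>> play_rows:
  moves:
    - {"claw":0.7,"linear":[44,18,0],"turn":[0,0,-0.06]}
    - {"claw":0.6,"linear":[90,37,0],"turn":[0,0,-0.12]}
    - {"claw":0.6,"linear":[135,56,0],"turn":[0,0,-0.18]}
    - {"claw":0.6,"linear":[180,75,0],"turn":[0,0,-0.24]}
    - {"claw":0.6,"linear":[220,92,5],"turn":[0,0,-0.3]}
    - {"claw":0.6,"linear":[250,104,12],"turn":[0,0,-0.35]}
    - {"claw":0.6,"linear":[260.8,108.8,16.7],"turn":[0,0,-0.35]}
    - {"claw":0.6,"linear":[260.8,108.8,16.7],"turn":[0,0,-0.35]}

```text
time_s: 9.07
ee_pos: [0.4856, 0.2618, 0.1798]
eef_rot: [3.141, 0.002, 2.074]
force: [-0.7, -0.3, 0.1]
grip_width: 0.0563
```

```bash
python3 - <<'E'
from h import *
s=vision.camera("scene"); crop(s,"pics/s5.png",190,90,300,200,6)
rel((.4855,.2623,.086),np.pi/2+.504)
E
```

```text
lin mm [1.0, 0.2, 94.1] turn [0.0013, 0.0019, -0.0017]
```

View pics/s5.png

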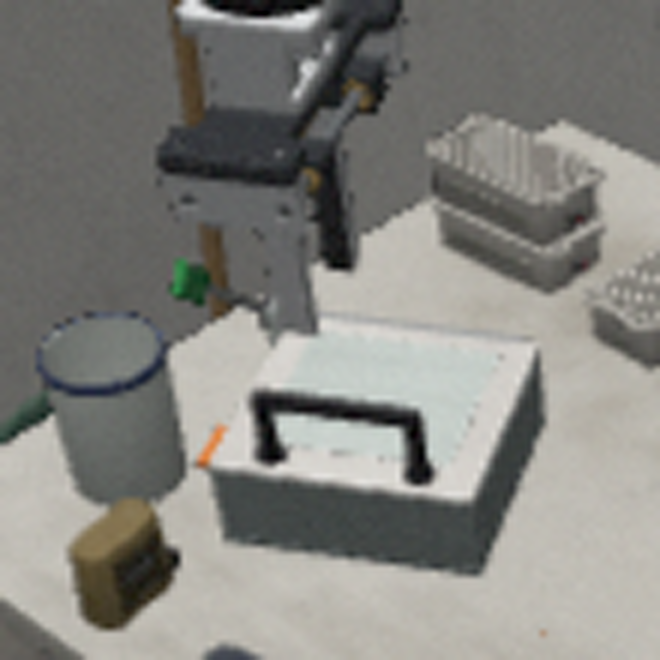

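The gripper is above the handle (crop 260–420, 400). The flag is at (188,282), clear. I'll descend and close.

>>> play_rows:
  moves:
    - {"claw":0.6,"linear":[1,0,20],"turn":[0,0,0]}
    - {"claw":0.6,"linear":[1,0,45],"turn":[0,0,0]}
    - {"claw":0.6,"linear":[1,0,68],"turn":[0,0,0]}
    - {"claw":0.6,"linear":[1,0,84],"turn":[0,0,0]}
    - {"claw":0.6,"linear":[1,0,93],"turn":[0,0,0]}
    - {"claw":0.6,"linear":[1,0,94],"turn":[0,0,0]}
    - {"claw":0.45,"linear":[1,0,94],"turn":[0,0,0]}
    - {"claw":0.3,"linear":[1,0,94],"turn":[0,0,0]}
  force: 25

```text
time_s: 10.12
ee_pos: [0.4856, 0.2623, 0.0867]
eef_rot: [3.139, 0.002, 2.073]
force: [-0.2, -0.7, 0.0]
grip_width: 0.0401
```

>>> play_rows:
  moves:
    - {"claw":0.22,"linear":[0,0,0],"turn":[0,0,0]}
    - {"claw":0.16,"linear":[0,0,0],"turn":[0,0,0]}
    - {"claw":0.1,"linear":[0,0,0],"turn":[0,0,0]}
    - {"claw":0,"linear":[0,0,0],"turn":[0,0,0]}
    - {"claw":0,"linear":[0,0,0],"turn":[0,0,0]}

```text
time_s: 10.75
ee_pos: [0.4857, 0.2623, 0.0868]
eef_rot: [3.139, 0.002, 2.073]
force: [0.7, 0.9, -0.1]
grip_width: 0.011
```

```bash
python3 - <<'E'
from h import *
o=get_obs();print(o["ee_pos"],o["force"],o["grip_width"])
s=vision.camera("scene"); crop(s,"pics/s6.png",190,90,300,200,6)
R=Ro.from_euler("xyz",o["eef_rot"])
r=np.hypot(.138,.045);p0=np.arctan2(.045,.138); bx=np.array([np.cos(.504),np.sin(.504),0])
for m in np.arange(.05,.81,.05).tolist()+[.748]:
    d=bx*(.138-r*np.cos(p0+m))+np.array([0,0,r*np.sin(p0+m)-.045])
    print(round(m,3),(R.inv().apply(d)*1000).round(1))
E
```

```text
[0.48567059 0.26234312 0.08677441] [ 0.70861759  0.91350202 -0.14030426] 0.010995144427250093
0.05 [-0.   2.4 -6.8]
0.1 [ -0.    5.2 -13.5]
0.15 [ -0.    8.3 -20.1]
0.2 [ -0.   11.8 -26.5]
0.25 [ -0.   15.5 -32.7]
0.3 [ -0.   19.6 -38.7]
0.35 [ -0.   23.9 -44.5]
0.4 [ -0.1  28.5 -50.1]
0.45 [ -0.1  33.5 -55.5]
0.5 [ -0.1  38.6 -60.6]
0.55 [ -0.1  44.  -65.4]
0.6 [ -0.1  49.7 -69.9]
0.65 [ -0.1  55.6 -74.2]
0.7 [ -0.1  61.6 -78.2]
0.75 [ -0.   67.9 -81.8]
0.8 [ -0.   74.3 -85.2]
0.748 [ -0.   67.7 -81.7]
```

View pics/s6.png

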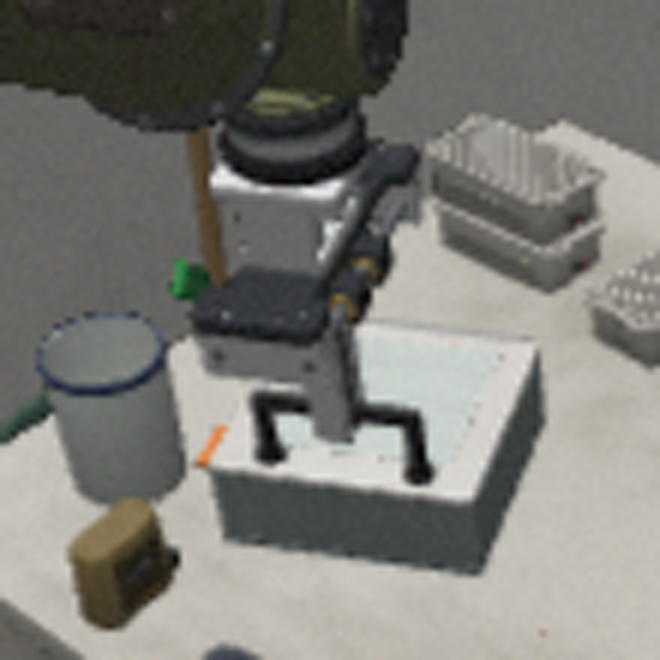

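The handle is pinched mid-bar (crop 335,410), opening 11 mm. I'll raise along the arc to 0.6 rad first.

>>> play_rows:
  moves:
    - {"claw":0,"linear":[0,2.4,-6.8],"turn":[0,0,0]}
    - {"claw":0,"linear":[0,5.2,-13.5],"turn":[0,0,0]}
    - {"claw":0,"linear":[0,8.3,-20.1],"turn":[0,0,0]}
    - {"claw":0,"linear":[0,11.8,-26.5],"turn":[0,0,0]}
    - {"claw":0,"linear":[0,15.5,-32.7],"turn":[0,0,0]}
    - {"claw":0,"linear":[0,19.6,-38.7],"turn":[0,0,0]}
    - {"claw":0,"linear":[0,23.9,-44.5],"turn":[0,0,0]}
    - {"claw":0,"linear":[0,28.5,-50.1],"turn":[0,0,0]}

```text
time_s: 11.8
ee_pos: [0.5095, 0.2755, 0.1376]
eef_rot: [-3.14, 0.002, 2.073]
force: [-11.1, -6.4, 5.9]
grip_width: 0.0111
```

```bash
cat > arc.py <<'E'
from h import *
import sys
# gripped at m=0 with TCP at p0
P0=np.array([.48567,.26234,.08677])
o=get_obs();R=Ro.from_euler("xyz",o["eef_rot"])
r=np.hypot(.138,.045);p0=np.arctan2(.045,.138); bx=np.array([np.cos(.504),np.sin(.504),0])
f=lambda m:P0+bx*(.138-r*np.cos(p0+m))+np.array([0,0,r*np.sin(p0+m)-.045])
e=o["ee_pos"]-P0
print("m now",np.arctan2(e[2]+.045,.138-e@bx)-p0,"force",o["force"],"grip",o["grip_width"],o["time_s"])
for m in map(float,sys.argv[1:]): print(m,(R.inv().apply(f(m)-o["ee_pos"])*1000).round(1))
E
python3 arc.py .43 .46 .49 .52 .55 .58 .61 .64 .67 .7 .72 .74 .75
```

```text
m now 0.39800471088483336 force [-11.11948451  -6.42320438   5.92388382] grip 0.011104880034546233 11.8
0.43 [-0.   4.1 -2.6]
0.46 [-0.   7.1 -5.7]
0.49 [-0.  10.2 -8.8]
0.52 [ -0.   13.4 -11.8]
0.55 [ -0.   16.6 -14.7]
0.58 [ -0.   20.  -17.4]
0.61 [ -0.   23.4 -20.1]
0.64 [ -0.   26.9 -22.7]
0.67 [ -0.   30.5 -25.2]
0.7 [ -0.   34.2 -27.5]
0.72 [ -0.   36.7 -29. ]
0.74 [ -0.   39.2 -30.5]
0.75 [ -0.   40.5 -31.2]
```

The force is mostly radial, about 13 N outward, so my arc is slightly tight. I'll go on with a 0.8 mm outward offset.

>>> play_rows:
  moves:
    - {"claw":0,"linear":[0,3.3,-3.2],"turn":[0,0,0]}
    - {"claw":0,"linear":[0,6.2,-6.3],"turn":[0,0,0]}
    - {"claw":0,"linear":[0,9.3,-9.4],"turn":[0,0,0]}
    - {"claw":0,"linear":[0,12.5,-12.4],"turn":[0,0,0]}
    - {"claw":0,"linear":[0,15.7,-15.3],"turn":[0,0,0]}
    - {"claw":0,"linear":[0,19,-18.1],"turn":[0,0,0]}
    - {"claw":0,"linear":[0,22.4,-20.9],"turn":[0,0,0]}
    - {"claw":0,"linear":[0,25.8,-23.5],"turn":[0,0,0]}

```text
time_s: 12.8
ee_pos: [0.5316, 0.2877, 0.1625]
eef_rot: [-3.139, 0.002, 2.073]
force: [-12.3, -6.5, 9.7]
grip_width: 0.011
```

```bash
python3 arc.py .67 .7 .72 .74 .75; python3 - <<'E'
from h import *
s=vision.camera("scene"); t=vision.camera("top")
cv2.imwrite("pics/s7f.png",s);cv2.imwrite("pics/t7f.png",t)
crop(s,"pics/s7.png",190,90,300,200,6); crop(t,"pics/t7.png",150,150,260,250,6)
E
```

```text
m now 0.639138286482152 force [-12.31138836  -6.5160144    9.70645545] grip 0.011021862682621087 12.8
0.67 [-0.   5.3 -0.2]
0.7 [-0.   9.  -2.6]
0.72 [-0.  11.5 -4.1]
0.74 [-0.  14.  -5.6]
0.75 [-0.  15.2 -6.3]
```

View pics/s7.png

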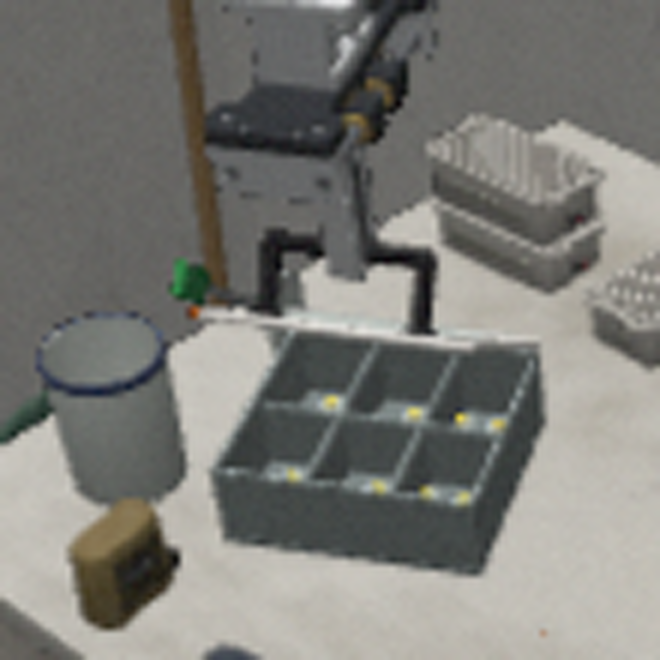

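View pics/t7.png

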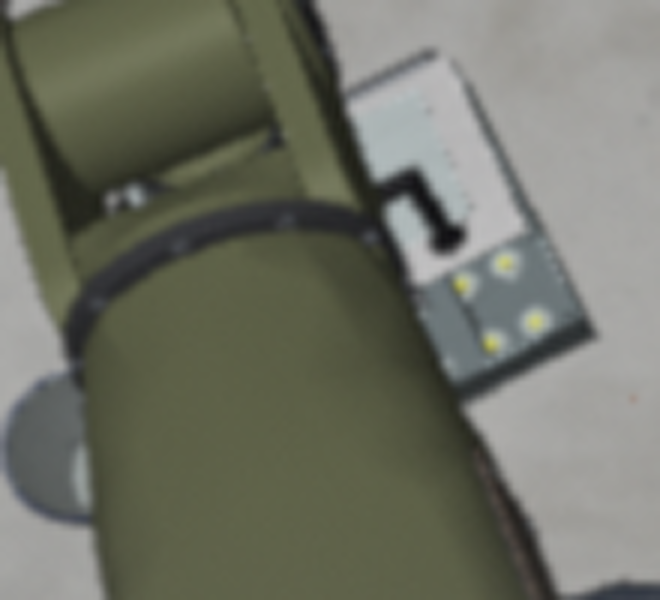

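Scene shows the lid up with the orange pointer end at crop (193,312), below the green flag (188,281), and the handle still held. The top camera is occluded by the arm. I'll go a little further and then measure finely.

>>> play_rows:
  moves:
    - {"claw":0,"linear":[0,2.5,-2.2],"turn":[0,0,0]}
    - {"claw":0,"linear":[0,5,-4],"turn":[0,0,0]}
    - {"claw":0,"linear":[0,7.5,-5.5],"turn":[0,0,0]}
    - {"claw":0,"linear":[0,9,-6.3],"turn":[0,0,0]}
    - {"claw":0,"linear":[0,9,-6.3],"turn":[0,0,0]}
    - {"claw":0,"linear":[0,9,-6.3],"turn":[0,0,0]}

```text
time_s: 13.65
ee_pos: [0.5398, 0.2922, 0.1695]
eef_rot: [-3.14, 0.002, 2.073]
force: [-4.9, -2.6, -0.2]
grip_width: 0.0112
```

```bash
python3 arc.py .75; cat > fl.py <<'E'
from box import *
B=r.x
W=lambda l:rz(B[2])@np.array(l)+[B[0],B[1],0]
def fbox(m,y,Rr=.138,L=.036,H=.020,T=.007):
    out=[]
    for a in(-1,1):
        for b in(-1,1):
            for c in(-1,1):
                q=Rr+a*L/2; n=b*H/2
                out.append(W((.075-q*np.cos(m)+n*np.sin(m),y+c*T/2,.06+q*np.sin(m)+n*np.cos(m))))
    return np.array(out)
def gm(im,w):
    g=im[w[1]:w[3],w[0]:w[2]].astype(float); return np.clip((g[...,1]-np.maximum(g[...,2],g[...,0])-8)/70,0,1)
def fitflag(T,p0):
    def c(p): return sum((( sil(n,fbox(*p),w)-m)**2).sum() for n,(m,w) in T.items())
    q=minimize(c,p0,method="Nelder-Mead",options=dict(initial_simplex=np.array([p0,[p0[0]+.08,p0[1]],[p0[0],p0[1]+.006]])))
    return q.x.round(4),round(q.fun,2),{n:m.sum().round(1) for n,(m,w) in T.items()}
if __name__=="__main__":
    t=cv2.imread("pics/top0.png");s=cv2.imread("pics/scene0.png")
    wt=(172,200,184,218);ws=(216,130,228,144)
    T={"top":(gm(t,wt),wt),"scene":(gm(s,ws),ws)}
    print(fitflag(T,[.74,.094]))
    for n in T: print(n,fitflag({n:T[n]},[.74,.094]))
    print(s[130:144,216:228].max(axis=2))
E
python3 fl.py; python3 - <<'E'
from h import *
s=vision.camera("scene"); cv2.imwrite("pics/s8f.png",s)
crop(s,"pics/s8.png",212,125,252,155,20)
E
```

```text
m now 0.7178359233448315 force [-4.92215174 -2.64814939 -0.17000306] grip 0.011151138584562167 13.65
0.75 [-0.   5.9  0.7]
(array([0.7436, 0.0945]), np.float64(40.21), {'top': np.float64(15.7), 'scene': np.float64(13.6)})
top (array([0.7516, 0.0948]), np.float64(23.66), {'top': np.float64(15.7)})
scene (array([0.7448, 0.0945]), np.float64(16.3), {'scene': np.float64(13.6)})
[[ 94  99  98  95  96  94  93  84  80  78  69  92]
 [ 99  98  97  98  94  95  94  86  80  81  73  86]
 [ 96  94  96  99  94  94  95  91  84  81  75  80]
 [ 98  92  97 107 121 101  97  93  85  81  76  78]
 [ 94  98  98 126 120  85  64  70  79  80  73  81]
 [ 96  95  97 129 115  75  58  60  50  74  77  75]
 [ 97  97  96 131 108  74  59  59  50  72  76  69]
 [ 93  97  79 124  91  65  58  61  52  58  69  69]
 [ 98  97  98 133  84  62  61  61  62  65  68  62]
 [ 98  96 100  79  53  56  61  59  79  81  61  64]
 [ 98  99 100  91  92  89  57  48  83  85  75  69]
 [ 92  95  98  97  96  96  91  89  96  83  78  74]
 [ 97  97  95  98  96  94  96  97  97  83  81  94]
 [ 96  97  96  96  98  96  97  96  95  99 166 178]]
```

View pics/s8.png

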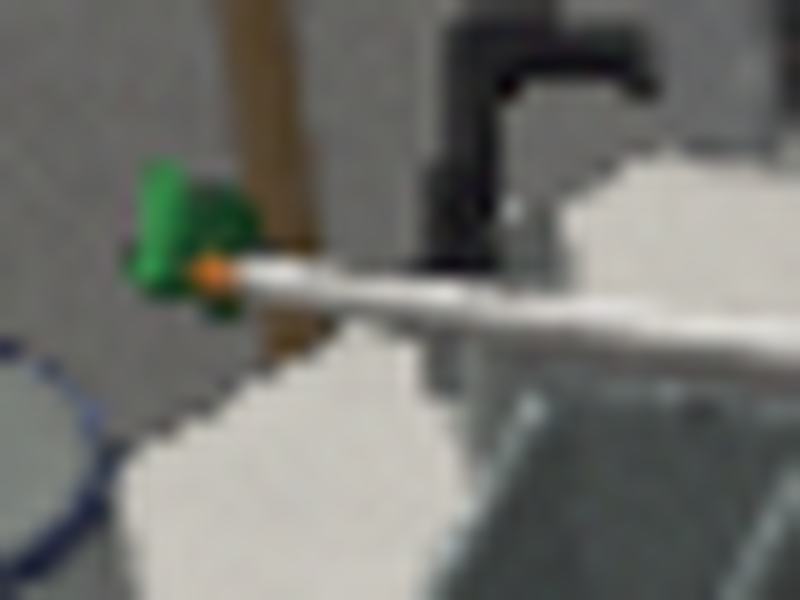

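```bash
cat > cmp.py <<'E'
from fl import *
import sys
def pt(q,y,m,n=0): return W((.075-q*np.cos(m)+n*np.sin(m),y,.06+q*np.sin(m)+n*np.cos(m)))
t0=cv2.imread("pics/top0.png");s0=cv2.imread("pics/scene0.png")
def gm2(im,w):
    g=im[w[1]:w[3],w[0]:w[2]].astype(float); return np.clip((g[...,1]/(np.maximum(g[...,2],g[...,0])+1)-1.08)/.4,0,1)
def om(im,w):
    g=im[w[1]:w[3],w[0]:w[2]].astype(float); return np.clip((g[...,2]-g[...,0]-35)/60,0,1)
if __name__=="__main__":
    wt=(172,200,184,218);ws=(216,130,228,144)
    T={"top":(gm2(t0,wt),wt),"scene":(gm2(s0,ws),ws)}
    print("flag",fitflag(T,[.74,.094]))
    for n in T: print(n,fitflag({n:T[n]},[.74,.094]))
    # pointer at shut: find y offset
    wt=(186,214,202,232);ws=(218,156,232,172)
    T={"top":(om(t0,wt),wt),"scene":(om(s0,ws),ws)}
    def c(p): return sum(((sil(n,fbox(p[0],p[1],H=.005),w)-m)**2).sum() for n,(m,w) in T.items())
    q=minimize(c,[0,.084],method="Nelder-Mead",options=dict(initial_simplex=np.array([[0,.084],[.05,.084],[0,.09]])));print("ptr shut",q.x,q.fun,[m.sum() for m,w in T.values()])
    for f in sys.argv[1:]:
        im=cv2.imread(f)
        print("end face flag proj .745:",pj("scene",pt(.156,.0945,.745)))
        for m in(.68,.7,.72,.74,.76): print(m,"ptr end",pj("scene",pt(.156,q.x[1],m)).round(2))
E
python3 cmp.py pics/s8f.png
```

```text
flag (array([0.7463, 0.0946]), np.float64(15.35), {'top': np.float64(31.4), 'scene': np.float64(36.5)})
top (array([0.7476, 0.0948]), np.float64(12.26), {'top': np.float64(31.4)})
scene (array([0.745, 0.094]), np.float64(2.56), {'scene': np.float64(36.5)})
ptr shut [0.02244775 0.08456939] 12.914189734717416 [np.float64(24.383333333333333), np.float64(13.4)]
end face flag proj .745: [218.94185847 135.70656004]
0.68 ptr end [221.41 139.07]
0.7 ptr end [221.51 138.14]
0.72 ptr end [221.61 137.21]
0.74 ptr end [221.72 136.29]
0.76 ptr end [221.84 135.36]
```

```bash
cat > oc.py <<'E'
from cmp import *
for f in sys.argv[1:]:
    im=cv2.imread(f); w=(214,126,232,148); m=om(im,w); 
    k,l,st,c=cv2.connectedComponentsWithStats((m>.3).astype(np.uint8))
    print(f); print((m*9).round().astype(int))
    v,u=np.mgrid[w[1]:w[3],w[0]:w[2]]; m=m*(u<225)
    uc,vc=(m*u).sum()/m.sum(),(m*v).sum()/m.sum(); print("orange centroid",uc,vc)
    # model: visible = end face + 6mm of sides beyond lid front edge
    best=min(np.arange(.6,.85,.005),key=lambda a:abs(np.mean([pj("scene",pt(.1545,.0845,a))],0)[0][1]-vc)); print("m from centroid",best)
    wf=(216,130,228,144)
    print("flag now",fitflag({"scene":(gm2(im,wf),wf)},[.745,.094]))
E
python3 oc.py pics/s8f.png
```

```text
pics/s8f.png
[[0 0 0 0 0 0 0 0 0 0 1 0 0 0 0 0 0 0]
 [0 0 0 0 0 0 0 0 0 0 1 0 0 0 0 0 0 0]
 [0 0 0 0 0 0 0 0 0 0 0 0 0 0 0 0 0 0]
 [0 0 0 0 0 0 0 0 0 0 0 0 0 0 0 0 0 0]
 [0 0 0 0 0 0 0 0 0 0 0 0 0 0 0 0 0 0]
 [0 0 0 0 0 0 0 0 0 0 0 0 0 0 0 0 0 0]
 [0 0 0 0 0 0 0 0 0 0 0 0 0 0 0 0 0 0]
 [0 0 0 0 0 0 0 0 0 0 0 1 0 0 0 0 0 0]
 [0 0 0 0 0 0 0 0 0 0 0 0 0 0 0 0 0 0]
 [0 0 0 0 0 0 0 0 0 0 0 0 0 0 0 0 0 0]
 [0 0 0 0 0 0 0 0 0 0 0 0 0 0 0 0 0 0]
 [0 0 0 0 0 0 0 0 0 0 0 0 0 0 0 0 0 0]
 [0 0 0 0 0 0 0 2 9 6 0 0 0 0 0 0 0 0]
 [0 0 0 0 0 0 0 0 3 1 0 0 0 0 0 0 0 0]
 [0 0 0 0 0 0 0 0 0 0 0 0 0 0 0 0 0 0]
 [0 0 0 0 0 0 0 0 0 0 0 0 1 0 0 0 0 0]
 [0 0 0 0 0 0 0 0 0 0 0 0 1 0 0 0 0 0]
 [0 0 0 0 0 0 0 0 0 0 0 0 0 0 0 0 0 0]
 [0 0 0 0 0 0 0 0 0 0 0 0 0 0 0 0 0 0]
 [0 0 0 0 0 0 0 0 0 0 0 0 0 0 0 0 0 0]
 [0 0 0 0 0 0 0 0 0 0 0 0 0 0 0 0 0 0]
 [0 0 0 0 0 0 0 0 0 0 0 0 0 0 0 0 0 0]]
orange centroid 222.37012987012994 137.4025974025974Traceback (most recent call last):
  File "oc.py", line 9, in <module>
    best=min(np.arange(.6,.85,.005),key=lambda a:abs(np.mean([pj("scene",pt(.1545,.0845,a))],0)[0][1]-vc)); print("m from centroid",best)
  File "oc.py", line 9, in <lambda>
    best=min(np.arange(.6,.85,.005),key=lambda a:abs(np.mean([pj("scene",pt(.1545,.0845,a))],0)[0][1]-vc)); print("m from centroid",best)
                                                     ~~~~~~~~~~~~~~~~~~~~~~~~~~~~~~~~~~~~~~~~~~~~~^^^
IndexError: invalid index to scalar variable.
```

```bash
cat > ov.py <<'E'
from cmp import *
def ov(f,out,m,x0,y0,x1,y1,S):
    im=cv2.imread(f); a=cv2.resize(im[y0:y1,x0:x1],None,fx=S,fy=S,interpolation=cv2.INTER_CUBIC)
    def L(p,q,c):
        P=[tuple(np.round((pj("scene",z)-[x0,y0]+.5)*S-.5).astype(int).tolist()) for z in(p,q)]; cv2.line(a,*P,c,1,cv2.LINE_AA)
    for n in(0,.003): L(pt(.150,.08,m,n),pt(.150,-.08,m,n),(0,0,255))
    for n in(-.0025,.0025): L(pt(.156,.081,m,n),pt(.156,.088,m,n),(255,0,255))
    for y in(.081,.088):L(pt(.156,y,m,-.0025),pt(.156,y,m,.0025),(255,0,255))
    for n in(-.01,.01): L(pt(.156,.091,.746,n),pt(.156,.098,.746,n),(255,255,0))
    for y in(.091,.098):L(pt(.156,y,.746,-.01),pt(.156,y,.746,.01),(255,255,0))
    cv2.imwrite(out,a)
if __name__=="__main__":
    ov(sys.argv[1],sys.argv[2],float(sys.argv[3]),214,124,284,154,11)
E
python3 ov.py pics/s8f.png pics/o8.png .70
```

```text
(no output)
```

View pics/o8.png

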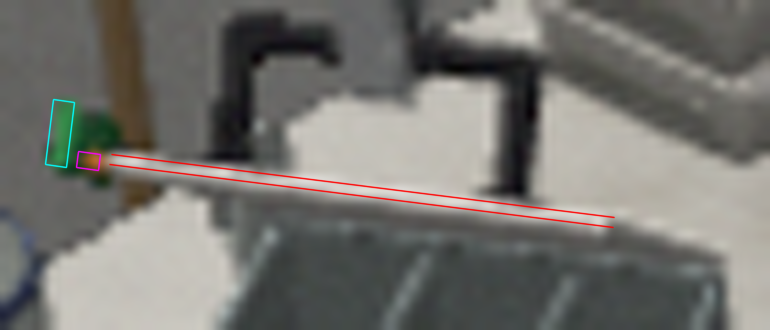

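The overlay at m = 0.70 matches the lid's front edge and the pointer (crop 90,160). The flag model at 0.746 fits as well. About 0.045 rad more is needed.

>>> play_rows:
  moves:
    - {"claw":0,"linear":[0,1.5,-0.8],"turn":[0,0,0]}
    - {"claw":0,"linear":[0,3,-1.7],"turn":[0,0,0]}
    - {"claw":0,"linear":[0,4.5,-2.6],"turn":[0,0,0]}
    - {"claw":0,"linear":[0,5.7,-3.2],"turn":[0,0,0]}
    - {"claw":0,"linear":[0,5.7,-3.2],"turn":[0,0,0]}
    - {"claw":0,"linear":[0,5.7,-3.2],"turn":[0,0,0]}
    - {"claw":0,"linear":[0,5.7,-3.2],"turn":[0,0,0]}

```text
time_s: 14.58
ee_pos: [0.5449, 0.295, 0.1731]
eef_rot: [-3.14, 0.002, 2.073]
force: [-5.6, -2.8, 1.1]
grip_width: 0.011
```

```bash
python3 arc.py .77; python3 - <<'E'
from h import *
s=vision.camera("scene"); cv2.imwrite("pics/s9f.png",s)
crop(s,"pics/s9.png",212,125,252,155,20)
E
python3 ov.py pics/s9f.png pics/o9.png .745
```

```text
m now 0.7638192001707473 force [-5.55541212 -2.78904283  1.09929097] grip 0.01099627036336663 14.575
0.77 [-0.   2.6  3. ]
```

View pics/s9.png

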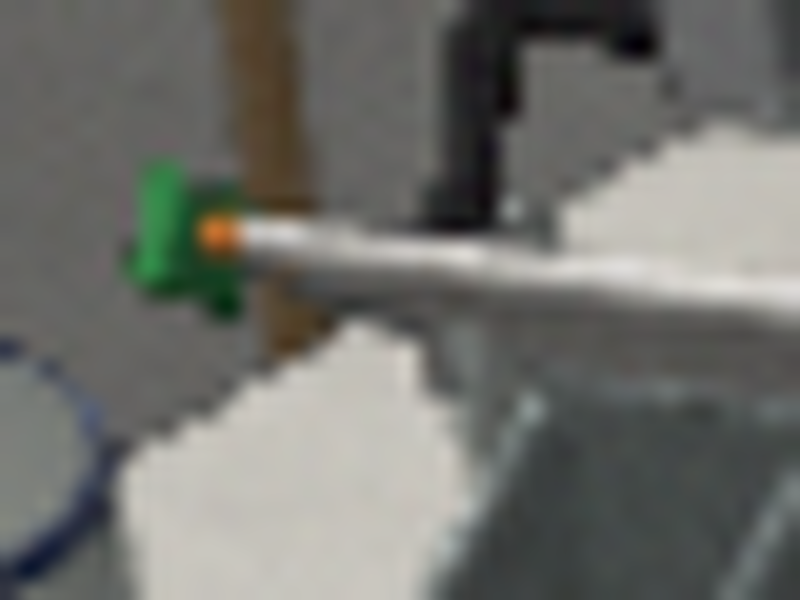

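View pics/o9.png

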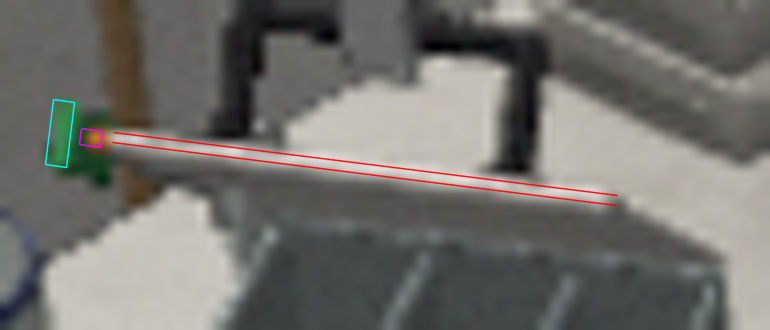

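The pointer (crop 218,233) is level with the middle of the flag, whose end face is centred at (160,227) with the line of level sloping slightly. The overlay at 0.745 fits. I'll hold for a moment, look at the whole scene, then hand in.

>>> play_rows:
  moves:
    - {"claw":0,"linear":[0,0.1,-0.1],"turn":[0,0,0]}
    - {"claw":0,"linear":[0,0.1,-0.1],"turn":[0,0,0]}
    - {"claw":0,"linear":[0,0.1,-0.1],"turn":[0,0,0]}
    - {"claw":0,"linear":[0,0.1,-0.1],"turn":[0,0,0]}
    - {"claw":0,"linear":[0,0.1,-0.1],"turn":[0,0,0]}
    - {"claw":0,"linear":[0,0.1,-0.1],"turn":[0,0,0]}

```text
time_s: 15.38
ee_pos: [0.545, 0.2951, 0.1732]
eef_rot: [-3.14, 0.002, 2.073]
force: [-3.0, -2.0, -2.4]
grip_width: 0.0114
```

```bash
python3 arc.py; python3 - <<'E'
from h import *
s=vision.camera("scene"); cv2.imwrite("pics/s10f.png",s)
d=cv2.absdiff(s,cv2.imread("pics/scene0.png")).max(axis=2)
for n,(u,v) in dict(gauge=(377,211),tape=(210,184),sd=(238,206),strip=(420,302),flag=(222,136)).items(): print(n,d[v-8:v+9,u-10:u+11].max())
E
python3 ov.py pics/s10f.png pics/o10.png .745
```

```text
m now 0.7647813599403674 force [-3.03228036 -1.98145571 -2.39813117] grip 0.011351800301796396 15.375
gauge 13
tape 34
sd 14
strip 14
flag 175
```

View pics/s10f.png

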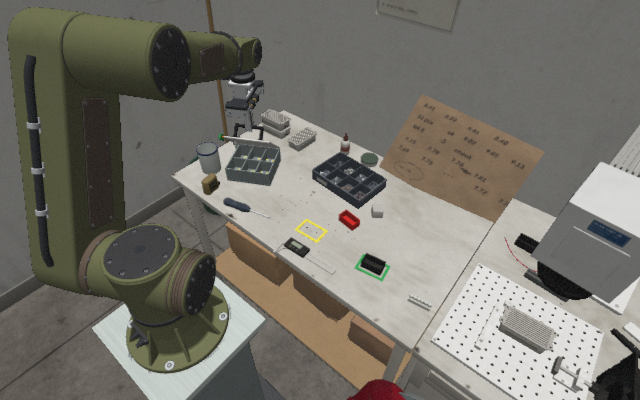

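View pics/o10.png

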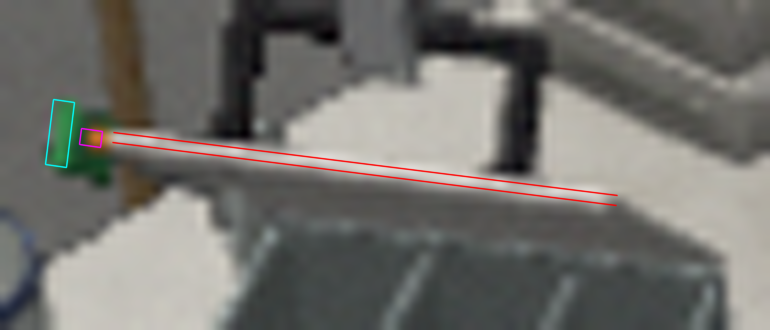

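Everything is steady: the tub is in the green outline (373,266), the bystanders are where they were, and the lid is held at the flag.

```bash
python3 -c "
from station import hand_in
print(hand_in())"
```

```text
the job is handed in; nothing more can be done
None
```

I slid the black tub from the yellow outline into the green one and let it go. I then took the lid's handle, raised the lid to the flag, and handed in at about 15.4 s of the 51 s while still holding it.

- **Tub:** My last fit puts it at (0.460, −0.283) m; the outline's centre is (0.459, −0.283) m. It looks square in both pictures. The fitted yaw varied between 0.18 and 0.22 rad against the outline's 0.15, which I put down to the bright and dark walls; the jaws held it at 0.15.
- **Lid:** The camera puts the lid at about 0.745 rad and the flag at 0.746 rad. The angle worked out from the arm's pose read 0.765 rad; it had also read about 0.018 high at the previous stop, so I trusted the camera. Only the scene camera could see the lid, because the arm blocked the top view.
- **Forces:** The largest wrist force I read was about 17 N while raising the lid, from following slightly too tight an arc. It was about 4 N at the end.
- **Bystanders:** In the scene picture the gauge block, screwdriver and terminal strip showed no change from the start. The tape measure's patch differed a little more, but it looks unmoved. The flag still matches its starting position, though the pointer now covers part of it.

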